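Line up the nut bar of a microscope stand and bolt it

ROBOT

A 6-joint arm with a two-finger parallel gripper is mounted at the origin on the work surface. World frame = base frame: x ahead of the robot, y to its left, z up, the work surface at z = 0. Lengths are in m, angles in rad, forces in N, time in s.
With the tool pointing down it reaches from about 0.25 to 0.725 m from the base axis. Payload 4 kg.
Tool frame: the origin (TCP) lies at the very end of the fingers, on their centre line; the grasp point (between the pads) lies 19 mm behind it; z points along the fingers, y is the line along which they close (so a half turn about z gives the same grasp; the last joint's range is limited). The gripper opens to 85 mm and grips with 20 to 120 N. Pads are 22 mm wide; open, the fingers measure 114 mm over their backs; the gripper's body (76 mm by 85 mm) begins 54 mm behind the grasp point. The pads swing forward as they close: fully open they stand 13 mm farther back than shut.
Start: joints at [-1.295, 0.241, 0.005, 1.335, 0, 1.571], TCP at [0.136, -0.481, 0.231] pointing down, gripper open.
Joint ranges: [-2.72, 2.72], [-1.05, 1.87], [-1.09, 1.28], [-1.99, 2.15], [-1.42, 1.44], [-3.14, 3.14]. Speed limits (rad/s): [2.79, 2.79, 3.14, 3.14, 3.14, 3.14].

INTERFACE

Orientations are given as a unit quaternion [x, y, z, w].
In Python, from workcell import bot, vision, workorder gives the robot as it stands.
- The arm moves only by the shell command python3 -m creep 'ROWS' [OPENING]. ROWS is JSON, a list of rows, each a list of 2 entries, a list of its own where there are three numbers: the shift along the tool's x, y, z in mm, then the turn, a rotation vector about the tool's x, y, z in rad. In form: [[[dx, dy, dz], [wx, wy, wz]], ...]. A call has 1 to 12 rows; each row shifts and turns the commanded pose from where the row before left it, along the tool's axes as they then stand; what a row does not reach is not made up. A row lasts 1/8 s, in which the tool goes at most 62.5 mm and 10.7 degrees, less where a joint would pass 70% of its speed; a pose out of reach is approached as far as the arm can. A call is refused whole if a number of a shift passes 62.5 or a number of a turn 0.188, either way. A call with a gripper value outside its range is refused whole. OPENING is the finger opening in mm, from 0 to 85.4, set as the call begins (- or left out, the last holds). The fingers move at their own pace and stop on an object; the grip force is fixed at half the most. Time passes only in rows, so rows that do not move let the fingers close. It gives the time, the measured TCP pose, the force, the opening and the grip force at its end, in the units of the state.
- bot.get_obs(): the state, without advancing time (a new reading comes with each control period).
- vision.camera(name): name is "side" or "top" or "wrist"; returns a dict with "image" (480x640x3 uint8, blue, green, red), "z_map" (480x640 float32, m along the optical axis (not along the pixel's ray), 0 where there is no reading), "K" (3x3 intrinsics, pixels), "rvec" (rotation vector, rad) and "tvec" (3), from world to camera coordinates, as OpenCV has them; the wrist camera has in their place "tool_from_camera" (4x4, takes a point from camera to tool coordinates, whose origin is the TCP and whose axes are the flange's). Camera axes: x right, y down, z forward; pixel columns grow to the right and rows downward; lengths in m; the calibration is good to about 2 mm. A picture is of the moment at which its call begins: read the wrist's pose just before it.
- workorder.job_done(): hands the job in; it is judged then, once.
Trained networks look in a picture, given as the dict that the camera call returned (one of the last four; its "shot" number tells which), for a name from the list of things; names that differ only in an ending like _2 or _b are one class to them, and where a whole thing is asked for, a point or a joint stands for the part that bears it (a point fixed in the world has none). Each returns a list of dicts, best first, with "score" (0 to 1); they miss things now and then, are a little off and sometimes report something else, mostly with a low value. They report only what shows in the picture. A call takes as long as a camera call. They do not tell look-alikes from the thing itself.
- vision.spot_in(picture, query): "position" ([column, row] in pixels, amid what is visible of it).
- vision.place_of(picture, query): "position" ([column, row] in pixels: a listed point, or the origin of a listed thing).
The state is a dict: "clock": time; "joint_pos": joint angles; "joint_vel": joint speeds; "tau": joint torques, N m; "eef_pos": TCP position; "tool_rot": TCP orientation; "ft_force": force on the tool from outside, world axes, zero at the start; "ft_torque": the same for the moment, N m; "grip_width": finger opening in m; "grasp_force": force on a finger pad.
Only numpy, scipy, OpenCV 4.12 (cv2) and the standard library are available. Lean on these libraries where they do the work, as an engineer would, in place of code of your own. Each camera call takes 0.05 s, during which the arm holds its last target. There are 200 camera calls.

TASK

Under the stand's mounting plate a sliding nut bar has slipped to one side, so its holes are out of line with the plate's. Feel your way through the plate's pin hole with the pointed drift pin and push it fully home so that it draws the bar into line, bedding it down with a firm push of about 20 N; leave it in and do the same with the knob bolt in the other hole. Never push with more than about 50 N, and leave the things standing about alone.

Things in the scene. Friction and masses are not known exactly. Their poses are not given: they have to be found in the camera images.
- stand: Fixed white foot, 190 x 210 mm (x, y), 50 mm high, a 10 mm steel plate fixed on it (top 60 mm up). Origin at the centre of the underside, z up. Under the plate a 14 mm thick bar slides +-6.5 mm along the stand's x, against one end or the other (which is not known, nor shown in the poses); a light spring (under 3 N) snaps it there. It has the same two holes; centred, they line up.
- pin_hole (a point): Centre of the mouth of the plate's pin hole (14 mm wide), in the plate's top face, at stand x 0, y 55 mm. The bar's pin hole, as wide, lies 10 mm below and 6.5 mm off to the stand's +x or -x until it is drawn into line, so a gap 7.5 mm wide goes through both. There is 36 mm of free depth below the bar's hole.
- bolt_hole (a point): Centre of the mouth of the plate's bolt hole (13 mm wide), in the plate's top face, at stand x 0, y -55 mm. The bar's bolt hole is as wide and as far out of line. Between the two holes stands a boss 40 mm wide and 12 mm high, and beside it two screw heads 7 mm high.
- rack: Fixed grey rack, 70 x 170 mm, 64 mm high, open in front and behind below its top. Origin at the centre of its underside. Two 15 mm holes in its top, at y -50 and +50 mm; one holds the drift pin, the other the bolt (which is which varies), both upright, their collars resting on the rack's top.
- pin_handle (a point): Centre of the handle of the loose steel drift pin (0.15 kg), z along it, up when standing. Round handle 18 mm wide, 60 tall; under it a collar 24 wide, 4 thick, its underside 34 mm below this point; then 21 mm of shank 13 wide, a 22 mm taper, and a nose 5.5 wide, 12 long (4 wide at its end), 89 mm below this point. Fully home, the collar rests on the plate.
- bolt_knob (a point): Centre of the ribbed black knob of the loose bolt (0.1 kg), z along it, up when standing. Plain shank, no screwing. Knob 26 mm wide, 40 tall; under it a collar 32 wide, 4 thick, its underside 24 mm below this point; then a shank 10 wide, 35 long, its last 4 mm tapering to 6. Fully home, the collar rests on the plate.
- cup: Bystander: small white cup, 54 mm wide, 50 mm high; origin under its centre.
- tray: Bystander: small green open tray, 100 x 80 x 30 mm; origin under its centre.
- can: Bystander: blue spray can, 54 mm wide, 150 mm high; origin under its centre.
- ringlight: Bystander: black ring light lying flat, 110 mm wide, 18 mm high; origin under its centre.
Things that resemble listed ones, but are neither listed nor needed, are in the scene too. Of the things shaped like the part that bears bolt_knob, the black one is meant. What is meant by the part that bears pin_handle is not blue, and is the smaller of those in its own colour.

How it is judged:
On the way, in this order (a step that is already met when the one before it is completed fails the run):
1. the drift pin is home and bedded down with at least 8 N, the bolt not yet at its hole (horizontal distance between pin_handle and pin_hole below 0.003 m and z of pin_handle in the frame of stand between 0.09 and 0.097 m and angle between pin_handle's own z axis and vertical below 0.06 rad and contact force between pin and stand above 8 N and horizontal distance between bolt_knob and bolt_hole above 0.05 m), for 0.2 s.
2. the bolt is home too and bedded down with at least 8 N, the pin still in (horizontal distance between bolt_knob and bolt_hole below 0.003 m and z of bolt_knob in the frame of stand between 0.08 and 0.087 m and angle between each of bolt_knob, pin_handle's own z axis and vertical below 0.06 rad and horizontal distance between pin_handle and pin_hole below 0.003 m and z of pin_handle in the frame of stand between 0.09 and 0.097 m and contact force between bolt and stand above 8 N), for 0.2 s.
At the end, for the whole second after the job is handed in: The drift pin and the bolt stand in their holes, within 3 mm sideways and 0.06 rad of upright, their collars on the plate (at most 3 mm above home), at rest and released (horizontal distance between pin_handle and pin_hole below 0.003 m and z of pin_handle in the frame of stand between 0.09 and 0.097 m and angle between each of pin_handle, bolt_knob's own z axis and vertical below 0.06 rad and horizontal distance between bolt_knob and bolt_hole below 0.003 m and z of bolt_knob in the frame of stand between 0.08 and 0.087 m and linear speed of each of pin, bolt below 0.01 m/s); the robot touches nothing.
It fails at once if the pin or the bolt is pressed against the stand with more than 60 N (contact force between any of pin, bolt and stand above 60 N).
It fails at once if a bystander is moved more than 25 mm (distance of any of cup, tray, can, ringlight from where it was at the start of the episode above 0.025 m).
It also fails if it takes over 72 s, if anything falls off the work surface, if the arm or the gripper's body presses on something with over 40 N, if the wrist force passes 120 N, or if a joint passes its speed limit or range.

## Working session

There is one attempt and no reset: what is moved stays moved. The work goes in short steps, Python scripts to look and compute and a shell command to move; the robot and the scene stay as the last step left them, time stands still between calls to the robot, and variables do not carry over. Pictures are saved under pics/ and viewed, at most 10 in all, crops included, and the job is handed in when it is done.

```bash
mkdir -p pics
cat > h.py <<'E'
import numpy as np, cv2
from scipy.spatial.transform import Rotation as R
from workcell import bot, vision, workorder
def shot(name):
    o=bot.get_obs(); p=vision.camera(name)
    if name=="wrist":
        T=np.eye(4);T[:3,:3]=R.from_quat(o["tool_rot"]).as_matrix();T[:3,3]=o["eef_pos"]
        p["W"]=T@p["tool_from_camera"]
    else:
        C=np.eye(4);C[:3,:3]=cv2.Rodrigues(np.array(p["rvec"],float))[0];C[:3,3]=np.ravel(p["tvec"]);p["W"]=np.linalg.inv(C)
    return p
def ray(p,uv):
    d=np.linalg.inv(p["K"])@[uv[0],uv[1],1.]
    return p["W"][:3,3],p["W"][:3,:3]@d
def at_z(p,uv,z):
    c,d=ray(p,uv);return c+d*(z-c[2])/d[2]
def at_depth(p,uv,r=1):
    u,v=int(round(uv[0])),int(round(uv[1]));w=p["z_map"][max(0,v-r):v+r+1,max(0,u-r):u+r+1];w=w[w>0]
    c,d=ray(p,uv);return c+d*np.median(w)
def proj(p,X):
    q=np.linalg.inv(p["W"])@np.append(X,1);q=p["K"]@q[:3];return q[:2]/q[2]
E
python3 - <<'E'
from h import *
np.set_printoptions(precision=4,suppress=True)
for n in["top","side"]:
    p=shot(n);cv2.imwrite(f"pics/{n}0.png",p["image"]);print(n,p["W"][:3,3])
    for q in["stand","pin_hole","bolt_hole","rack","pin_handle","bolt_knob","cup","can","tray","ringlight"]:
        for r in vision.place_of(p,q)[:4]: 
            if r["score"]>.2: print(q,np.round(r["position"],1),round(r["score"],2),at_depth(p,r["position"]))
print(bot.get_obs())
E
```

```text
top [ 0.3799 -0.0089  1.4776]
stand [260.9 253.2] 0.63 [0.5315 0.1086 0.0708]
pin_hole [233.7 245.6] 0.85 [0.5507 0.1735 0.0561]
bolt_hole [281.1 259.5] 0.71 [0.5221 0.0644 0.0192]
rack [412.1 268. ] 0.85 [ 0.4992 -0.2417  0.0625]
pin_handle [417.9 303.4] 0.8 [ 0.4148 -0.2355  0.167 ]
pin_handle [400.9 262.4] 0.52 [ 0.5059 -0.2062  0.1288]
pin_handle [380.6 225.3] 0.51 [ 0.5903 -0.1632  0.1193]
bolt_knob [433.4 226.2] 0.63 [ 0.5949 -0.2901  0.0794]
bolt_knob [438.4 263.9] 0.62 [ 0.5052 -0.2946  0.103 ]
bolt_knob [472.9 249.9] 0.54 [ 0.5407 -0.3815  0.0735]
cup [359.7 176.2] 0.98 [ 0.7305 -0.1263  0.0032]
cup [440.8 263.6] 0.6 [ 0.5056 -0.2993  0.1067]
can [437.2 188.9] 0.73 [ 0.6996 -0.317   0.003 ]
can [169.2 219.6] 0.64 [0.6091 0.3225 0.071 ]
tray [436.8 190.9] 0.67 [ 0.6941 -0.3155  0.0051]
ringlight [156.2 313.6] 0.75 [0.3932 0.3616 0.0018]
side [ 0.5444 -0.924   0.7889]
stand [312.7 226.5] 0.95 [0.5336 0.0369 0.0604]
pin_hole [320.4 195.5] 0.6 [0.5535 0.1563 0.0633]
bolt_hole [306.7 221. ] 0.71 [0.5199 0.0661 0.0545]
rack [300.8 348.4] 0.93 [ 0.51   -0.3216  0.0722]
pin_handle [
[... 421 characters left out ...]
13 ]
can [347.5 180.2] 0.56 [0.6297 0.3162 0.0035]
can [304.4 346.2] 0.48 [ 0.5163 -0.3208  0.0766]
tray [407.8 367.9] 0.78 [ 0.6976 -0.3231  0.012 ]
ringlight [263.7 177.8] 0.93 [0.4029 0.3151 0.0191]
{'clock': 1.1, 'joint_pos': array([-1.295 ,  0.2406,  0.005 ,  1.3352, -0.    ,  1.5708]), 'joint_vel': array([-0.0004,  0.0011, -0.0007, -0.0008,  0.0012, -0.0001]), 'tau': array([ -0.0009, -37.2221,  25.2696,   0.0012,   0.0001,   0.    ]), 'eef_pos': array([ 0.1361, -0.4811,  0.2313]), 'tool_rot': array([ 0.9905,  0.1375, -0.    ,  0.    ]), 'ft_force': array([ 0.3621,  0.8225, -0.3037]), 'ft_torque': array([-0.0074,  0.0307, -0.0698]), 'grasp_force': 0.0, 'grip_width': 0.08552741860587225}
```

Run:
```python
import cv2,numpy as np
t=cv2.imread('pics/top0.png')[130:350,110:510];s=cv2.imread('pics/side0.png')[150:430,200:460]
cv2.imwrite('pics/t1.png',cv2.resize(t,None,fx=2,fy=2,interpolation=2));cv2.imwrite('pics/s1.png',cv2.resize(s,None,fx=2.1,fy=2.1,interpolation=2))
```

```text
(no output)
```

View pics/t1.png

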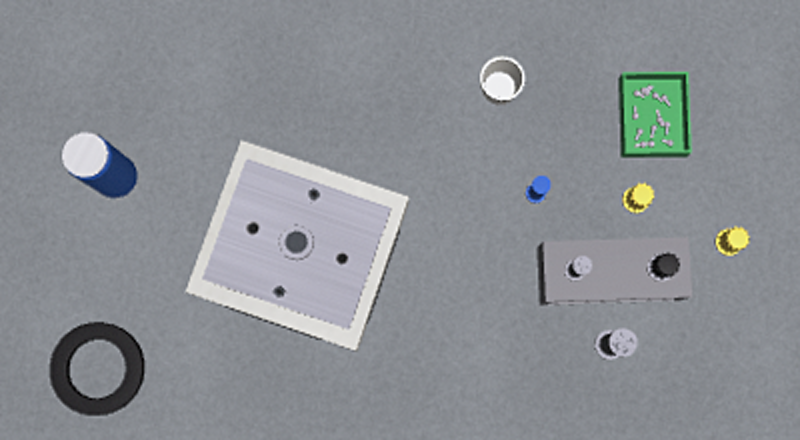

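View pics/s1.png

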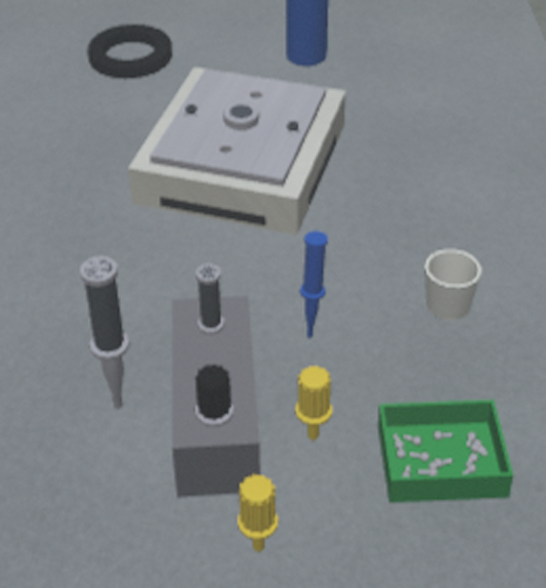

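The only pin-shaped things in the pin's dark grey/steel colour are the large one standing at top (418,303) and the small one in the rack at (401,262). There is also a blue one at (381,225). The pin is the smaller grey one, in the rack. The knobs are black in the rack at (438,264) and yellow at (433,226) and (473,250), so the black one is meant. On the stand, the pin hole is at top (234,246) and the bolt hole at (281,259.5), along the long side.

```bash
python3 -m creep '[[[0,0,-17],[0,0,-0.168]],[[0,0,-17],[0,0,-0.168]],[[0,0,-17],[0,0,-0.168]],[[0,0,-17],[0,0,-0.168]],[[0,0,-17],[0,0,-0.168]],[[0,0,-17],[0,0,-0.168]]]' 50
python3 -m creep '[[[41,35,0],[0,0,0]],[[41,35,0],[0,0,0]],[[41,35,0],[0,0,0]],[[41,35,0],[0,0,0]],[[41,35,0],[0,0,0]],[[41,35,0],[0,0,0]],[[41,35,0],[0,0,0]],[[41,35,0],[0,0,0]],[[0,0,0],[0,0,0]]]' 50
python3 - <<'E'
from h import *
np.set_printoptions(precision=4,suppress=True)
p=shot("wrist");print(p["tool_from_camera"],p["K"]);cv2.imwrite("pics/w1.png",p["image"])
for q in["pin_handle","bolt_knob","rack"]:
    for r in vision.place_of(p,q)[:4]:
        print(q,np.round(r["position"],1),round(r["score"],2),at_depth(p,r["position"]))
E
```

```text
clock: 1.85
eef_pos: [0.1361, -0.481, 0.3339]
tool_rot: [0.799, 0.601, 0.0, -0.0]
ft_force: [0.2, -0.2, -0.7]
grip_width: 0.0498
grasp_force: 0.0
clock: 2.98
eef_pos: [0.5001, -0.2434, 0.3321]
tool_rot: [0.799, 0.601, -0.0, -0.001]
ft_force: [0.1, 0.1, 0.8]
grip_width: 0.05
grasp_force: 0.0
[[-0.0001 -0.9544 -0.2985  0.0772]
 [ 1.     -0.     -0.0004  0.0005]
 [ 0.0004 -0.2985  0.9544 -0.1435]
 [ 0.      0.      0.      1.    ]] [[387.664    0.     328.4788]
 [  0.     387.664  235.447 ]
 [  0.       0.       1.    ]]
pin_handle [150.2 225.3] 0.92 [ 0.2805 -0.2319  0.0278]
pin_handle [328.6 158.8] 0.71 [ 0.5114 -0.2052  0.1288]
bolt_knob [354.9 247.4] 0.93 [ 0.5117 -0.2986  0.1089]
bolt_knob [421.7 203.2] 0.93 [ 0.5903 -0.2809  0.0804]
bolt_knob [399.3 302.3] 0.8 [ 0.5285 -0.239   0.3486]
rack [334.4 190.2] 0.97 [ 0.5062 -0.2454  0.0648]
```

View pics/w1.png

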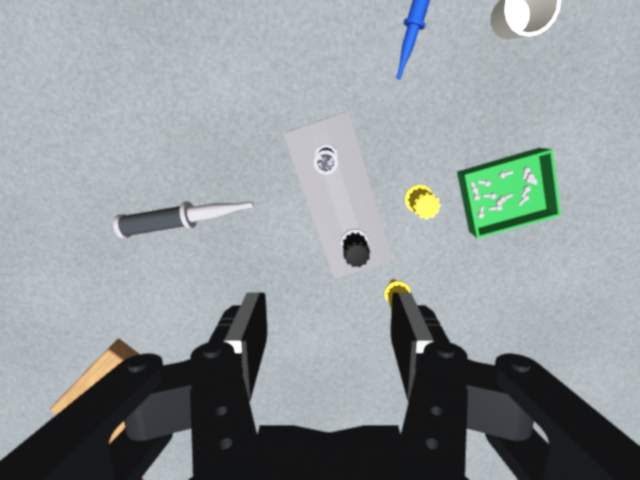

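The wrist picture shows the rack at (334,190). The grey-topped small pin is at (325,159) and the black knob at (356,250). The large grey pin and the blue one now lie on the table, away from the rack.

Run:
```python
from h import *
np.set_printoptions(precision=4,suppress=True)
p=shot("wrist");K=p["K"]
v,u=np.mgrid[0:480,0:640];d=np.linalg.inv(K)@np.stack([u.ravel(),v.ravel(),np.ones(u.size)])
X=(p["W"][:3,:3]@(d*p["z_map"].ravel())).T+p["W"][:3,3]
for n,c,z in(("pin",(.51,-.206),.128),("bolt",(.511,-.297),.108)):
    m=(np.hypot(X[:,0]-c[0],X[:,1]-c[1])<.03)&(abs(X[:,2]-z)<.006)
    q=X[m];print(n,m.sum(),q.mean(0),(q.min(0)+q.max(0))/2,np.ptp(q,axis=0))
o=bot.get_obs();M=R.from_quat(o["tool_rot"]).as_matrix();print(M)
```

```text
pin 454 [ 0.5078 -0.2071  0.129 ] [ 0.5078 -0.2073  0.1275] [0.0205 0.0209 0.0074]
bolt 524 [ 0.5113 -0.3059  0.1084] [ 0.5114 -0.3073  0.1067] [0.0272 0.0278 0.0091]
[[ 0.2847  0.9586  0.    ]
 [ 0.9586 -0.2847 -0.0003]
 [-0.0003  0.0001 -1.    ]]
```

```bash
python3 -m creep '[[[37,-3,0],[0,0,0]],[[0,0,50],[0,0,0]],[[0,0,50],[0,0,0]],[[0,0,50],[0,0,0]],[[0,0,50],[0,0,0]],[[0,0,40],[0,0,0]],[[0,0,12],[0,0,0]],[[0,0,0],[0,0,0]]]'
python3 -m creep '[[[0,0,0],[0,0,0]],[[0,0,0],[0,0,0]],[[0,0,0],[0,0,0]],[[0,0,0],[0,0,0]],[[0,0,0],[0,0,0]]]' 10
```

```text
clock: 4.22
eef_pos: [0.5048, -0.2101, 0.0817]
tool_rot: [0.801, 0.598, -0.0, -0.0]
ft_force: [-0.7, -0.5, 1.0]
grip_width: 0.0503
grasp_force: 0.0
clock: 4.85
eef_pos: [0.5066, -0.2101, 0.0835]
tool_rot: [0.801, 0.599, 0.001, 0.002]
ft_force: [-0.9, -0.4, 6.2]
grip_width: 0.017
grasp_force: 58.3
```

```bash
python3 -m creep '[[[0,0,-20],[0,0,0]],[[0,0,-45],[0,0,0]],[[0,0,-50],[0,0,0]],[[0,0,-50],[0,0,0]],[[44,-11,0],[0,0,0]],[[44,-11,0],[0,0,0]],[[44,-11,0],[0,0,0]],[[44,-11,0],[0,0,0]],[[44,-11,0],[0,0,0]],[[44,-11,0],[0,0,0]],[[0,0,0],[0,0,0]],[[0,0,0],[0,0,0]]]'
python3 - <<'E'
from h import *
np.set_printoptions(precision=4,suppress=True)
p=shot("wrist");cv2.imwrite("pics/w2.png",p["image"]);np.save("w2W.npy",p["W"])
for q in["stand","pin_hole","bolt_hole"]:
    for r in vision.place_of(p,q)[:4]:
        print(q,np.round(r["position"],1),round(r["score"],2),at_z(p,r["position"],.06))
print(bot.get_obs()["ft_force"])
E
```

```text
clock: 6.35
eef_pos: [0.5163, 0.0624, 0.2463]
tool_rot: [0.801, 0.599, -0.0, 0.0]
ft_force: [0.3, -0.5, -1.5]
grip_width: 0.0164
grasp_force: 59.7
stand [337.7 139.3] 0.55 [0.5401 0.1152 0.06  ]
pin_hole [336.7  66.2] 0.97 [0.5547 0.169  0.06  ]
bolt_hole [332.6 205.4] 0.97 [0.5204 0.0626 0.06  ]
[ 0.5854  0.1241 -1.7113]
```

View pics/w2.png

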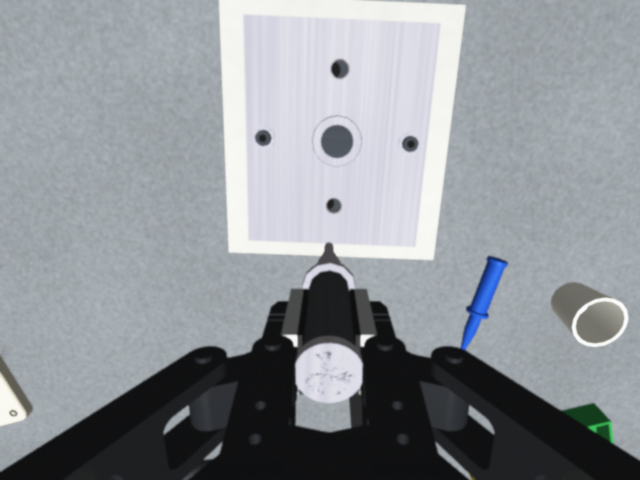

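Run:
```python
import cv2,numpy as np
i=cv2.imread('pics/w2.png')
f=lambda a:cv2.resize(a,(400,400),interpolation=cv2.INTER_CUBIC)
cv2.imwrite('pics/c2.png',np.hstack([f(i[50:90,320:360]),f(i[186:226,314:354])]))
```

```text
(no output)
```

View pics/c2.png

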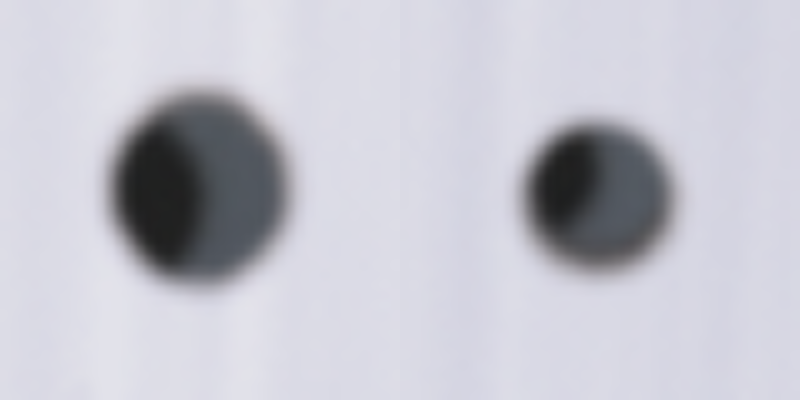

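The crops show that the dark gap is on the left in both holes and the bar covers the right side. The bar has slipped towards tool −y, which is stand −x. The pin hole centre is at (339.5,68.4), the bolt hole at (333.2,205) and the pin tip at (328.5,245).

Run:
```python
from h import *
np.set_printoptions(precision=4,suppress=True)
p=shot("wrist");o=bot.get_obs();M=R.from_quat(o["tool_rot"]).as_matrix();t=o["eef_pos"]
a=at_z(p,(339.5,68.4),.06);b=at_z(p,(333.2,205),.06);y=(a-b)[:2];print(a,b,np.linalg.norm(y),"stand yaw",np.degrees(np.arctan2(y[1],y[0]))-90,"tool y yaw",np.degrees(np.arctan2(M[1,1],M[0,1])))
g=p["image"][235:262,310:350].min(2);print(g[:,::2])
for z in(70,74,78): print(z,proj(p,t+M@[0,0,z/1e3]))
z=t[2]-.0745; tip=at_z(p,(328.5,244),z);print("tip in tool",M.T@(tip-t),"pin hole in tool",M.T@(a-t),"bolt hole",M.T@(b-t))
```

```text
[0.557  0.1657 0.06  ] [0.5213 0.0618 0.06  ] 0.10985117783183954 stand yaw -18.929932032283617 tool y yaw -16.54919482951353
[[216 217 217 215 213 214 217 219 218 217 217 218 217 216 214 214 214 213
  216 217]
 [216 217 217 215 213 214 217 219 218 216 216 217 217 216 214 214 215 214
  216 216]
 [215 217 217 216 213 214 217 219 218 216 216 217 216 216 214 214 214 213
  216 216]
 [215 218 217 214 213 215 217 220 218 217 216 217 217 216 214 214 215 213
  216 216]
 [216 218 218 215 213 215 217 219 218 217 217 217 217 215 214 214 215 213
  216 216]
 [217 219 219 216 214 215 218 220 217 214 215 218 218 216 215 216 215 214
  217 216]
 [226 226 226 223 219 220 223 223 211 199 204 217 219 218 216 216 216 215
  217 217]
 [236 235 235 233 231 232 233 229 191 155 172 212 228 227 226 225 225 223
  223 222]
 [239 239 239 239 239 239 239 231 150 102 121 197 236 237 236 235 235 234
  233 232]
 [240 240 240 241 241 241 241 224 107  75  84 166 237 241 241 240 240 239
  239 239]
 [240 240 241 241 241 242 241 204  84  73  74 135 234 242 242 241 241 241
  241 242]
 [240 240 241 241 242 242 240 181  76  
[... 798 characters left out ...]
4
  218 225]
 [165 165 164 166 164 136  81  70  69  72  73  73  75 114 165 181 186 180
  183 189]
 [164 163 163 163 156 111  72  71  71  71  73  74  73  87 143 169 170 163
  162 163]
 [161 164 164 164 147  92  71  71  70  71  73  73  73  78 124 165 168 159
  161 159]
 [160 163 165 165 132  77  69  71  70  71  72  73  74  75 108 158 166 161
  161 162]
 [159 162 164 164 117  72  70  70  71  71  73  74  73  73  92 146 166 162
  161 162]
 [160 161 163 161 105  70  70  71  72  76  78  75  74  74  79 129 163 164
  160 161]]
70 [327.884  252.4001]
74 [327.8963 250.1122]
78 [327.9081 247.8988]
tip in tool [0.0037 0.0004 0.0745] pin hole in tool [0.1115 0.009  0.1863] bolt hole [0.0018 0.0044 0.1864]
```

```bash
python3 -m creep '[[[0,0,0],[0,0,0.042]],[[36,0,0],[0,0,0]],[[36,0.6,0],[0,0,0]],[[37,0,0],[0,0,0]],[[0,0,40],[0,0,0]],[[0,0,40],[0,0,0]],[[0,0,16],[0,0,0]],[[0,0,0],[0,0,0]],[[0,0,0],[0,0,0]]]'
python3 - <<'E'
from h import *
np.set_printoptions(precision=4,suppress=True)
p=shot("wrist");o=bot.get_obs();M=R.from_quat(o["tool_rot"]).as_matrix();t=o["eef_pos"];print(t,o["ft_force"],np.degrees(np.arctan2(M[1,1],M[0,1])))
cv2.imwrite("pics/w3.png",p["image"])
h=proj(p,t+M@[.003,0,.0745]);print("tip exp",h)
for q in("pin_hole","bolt_hole"): 
    for r in vision.place_of(p,q)[:1]: print(q,r["position"])
x0,y0=int(h[0])-40,int(h[1])-45
print(x0,y0);cv2.imwrite("pics/c3.png",cv2.resize(p["image"][y0:y0+60,x0:x0+80],(800,600),interpolation=cv2.INTER_CUBIC))
E
```

```text
clock: 7.72
eef_pos: [0.5537, 0.1654, 0.1522]
tool_rot: [0.814, 0.582, 0.002, 0.001]
ft_force: [0.2, 0.4, -1.3]
grip_width: 0.0166
grasp_force: 59.7
[0.5538 0.1655 0.1524] [ 0.3711 -0.3796 -0.9147] -18.881254487855255
tip exp [328.1217 245.023 ]
pin_hole [328.9, 238.6]
288 200
```

View pics/c3.png

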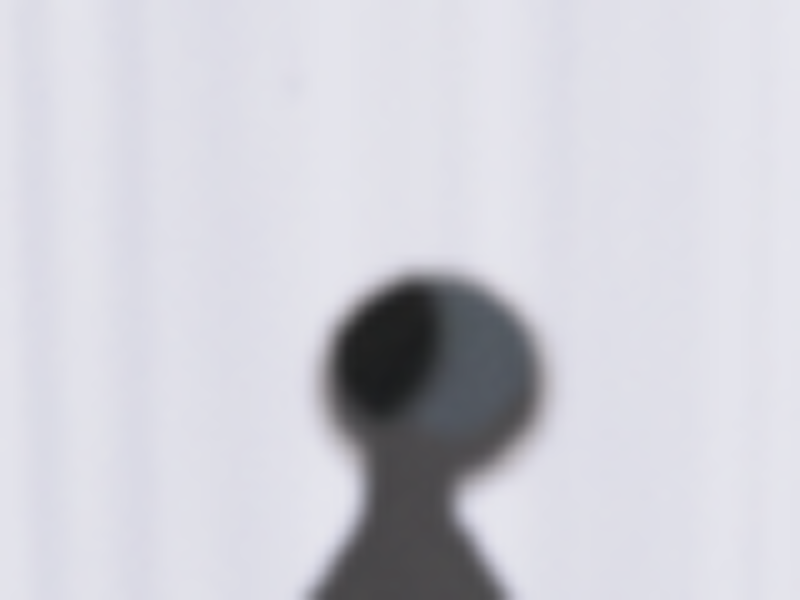

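The crop shows the hole centre at about px (331.2,237.7) and the nose at about (329.2,244). The gap is on the hole's left side, so the nose has to go about 2 mm further in tool −y.

Run:
```python
from h import *
np.set_printoptions(precision=4,suppress=True)
p=shot("wrist");o=bot.get_obs();M=R.from_quat(o["tool_rot"]).as_matrix();t=o["eef_pos"]
for uv in((331.2,237.5),(331.2,238.6)): print("hole",M.T@(at_z(p,uv,.06)-t))
g=p["image"].min(2).astype(int)
for r in(246,250,254,258):print(r,g[r,318:342])
for uv in((329.2,243),(329.2,245)): print("tip",M.T@(at_z(p,uv,t[2]-.0745)-t))
print(M[:,2])
# far edge of collar / pin top for tilt
```

```text
hole [0.0023 0.0023 0.0918]
hole [0.0015 0.0023 0.0918]
246 [226 227 227 222 208 180 130  85  73  72  73  73  75  75  75  77  85  95
 109 135 166 188 202 215]
250 [226 227 228 228 223 196 134  82  73  72  73  74  73  75  90 137 190 212
 221 226 227 227 226 225]
254 [226 226 220 195 144  94  74  72  72  73  73  74  73  74  74  77  95 142
 196 221 227 227 225 224]
258 [204 165 115  81  72  71  73  73  72  71  73  73  74  75  75  75  75  76
  85 120 172 210 223 224]
tip [0.0043 0.001  0.0745]
tip [0.0031 0.001  0.0745]
[ 0.0027  0.0009 -1.    ]
```

```bash
python3 -m creep '[[[-1.2,-1.6,0],[0,0,0]],[[0,0,8],[0,0,0]],[[0,0,8],[0,0,0]],[[0,0,6],[0,0,0]],[[0,0,0],[0,0,0]]]'
python3 -m creep '[[[0,0,3],[0,0,0]],[[0,0,3],[0,0,0]],[[0,0,2],[0,0,0]],[[0,0,0],[0,0,0]]]'
```

```text
clock: 8.55
eef_pos: [0.5504, 0.1645, 0.1274]
tool_rot: [0.813, 0.582, -0.001, 0.0]
ft_force: [1.0, 0.3, -2.4]
grip_width: 0.0166
grasp_force: 59.5
clock: 9.05
eef_pos: [0.5507, 0.1648, 0.1203]
tool_rot: [0.813, 0.582, 0.0, 0.0]
ft_force: [1.3, 0.9, -2.2]
grip_width: 0.0166
grasp_force: 59.6
```

```bash
python3 -m creep '[[[0,0.5,3],[0,0,0]],[[0,0.5,3],[0,0,0]],[[0,0.6,3],[0,0,0]],[[0,0,0],[0,0,0]]]'
python3 -m creep '[[[0,0.5,3],[0,0,0]],[[0,0.5,3],[0,0,0]],[[0,0,0],[0,0,0]]]'
```

```text
clock: 9.55
eef_pos: [0.5523, 0.1642, 0.111]
tool_rot: [0.813, 0.582, 0.0, 0.0]
ft_force: [2.2, -0.7, -2.7]
grip_width: 0.0164
grasp_force: 59.6
clock: 9.93
eef_pos: [0.5532, 0.1643, 0.1056]
tool_rot: [0.813, 0.582, 0.001, -0.0]
ft_force: [1.3, -0.0, 1.6]
grip_width: 0.0167
grasp_force: 60.3
```

```bash
python3 -m creep '[[[0,0.6,3],[0,0,0]],[[0,0.6,3],[0,0,0]],[[0,0.4,2],[0,0,0]],[[0,0,0],[0,0,0]]]'
python3 -m creep '[[[0,0.2,3],[0,0,0]],[[0,0,3],[0,0,0]],[[0,0,0],[0,0,0]]]'
```

```text
clock: 10.42
eef_pos: [0.5544, 0.1637, 0.097]
tool_rot: [0.813, 0.582, 0.0, -0.0]
ft_force: [1.2, 2.6, 1.8]
grip_width: 0.0166
grasp_force: 60.1
clock: 10.8
eef_pos: [0.5545, 0.1635, 0.0907]
tool_rot: [0.813, 0.582, -0.0, -0.0]
ft_force: [2.0, 2.3, -0.6]
grip_width: 0.0164
grasp_force: 59.9
```

```bash
python3 -m creep '[[[0,0,3],[0,0,0]],[[0,0,3],[0,0,0]],[[0,0,2],[0,0,0]],[[0,0,0],[0,0,0]]]'
python3 -m creep '[[[0,0,1],[0,0,0]],[[0,0,1],[0,0,0]],[[0,0,0],[0,0,0]]]'
```

```text
clock: 11.3
eef_pos: [0.5546, 0.1634, 0.0829]
tool_rot: [0.813, 0.582, -0.0, -0.0]
ft_force: [1.5, 2.2, -2.7]
grip_width: 0.0167
grasp_force: 59.7
clock: 11.68
eef_pos: [0.5547, 0.1634, 0.0813]
tool_rot: [0.813, 0.582, 0.0, 0.0]
ft_force: [2.0, 3.6, -1.0]
grip_width: 0.0164
grasp_force: 59.7
```

```bash
python3 -m creep '[[[0,0,1],[0,0,0]],[[0,0,0.7],[0,0,0]],[[0,0,0],[0,0,0]]]'
python3 -m creep '[[[0,0,0.7],[0,0,0]],[[0,0,0.5],[0,0,0]],[[0,0,0],[0,0,0]]]'
```

```text
clock: 12.05
eef_pos: [0.5547, 0.1634, 0.0796]
tool_rot: [0.813, 0.582, 0.0, 0.0]
ft_force: [2.1, 3.3, -0.1]
grip_width: 0.0162
grasp_force: 59.7
clock: 12.42
eef_pos: [0.5548, 0.1634, 0.0795]
tool_rot: [0.813, 0.582, 0.0, 0.0]
ft_force: [-0.4, 3.1, 5.9]
grip_width: 0.0163
grasp_force: 60.2
```

```bash
python3 -m creep '[[[0,0,0.8],[0,0,0]],[[0,0,0.7],[0,0,0]],[[0,0,0],[0,0,0]]]'
```

```text
clock: 12.8
eef_pos: [0.5548, 0.1635, 0.0794]
tool_rot: [0.813, 0.582, 0.001, 0.0]
ft_force: [-2.9, 0.7, 13.2]
grip_width: 0.0163
grasp_force: 61.2
```

```bash
python3 -m creep '[[[0,0,0.7],[0,0,0]],[[0,0,0.7],[0,0,0]],[[0,0,0],[0,0,0]],[[0,0,0],[0,0,0]],[[0,0,0],[0,0,0]]]'
```

```text
clock: 13.42
eef_pos: [0.5549, 0.1635, 0.0794]
tool_rot: [0.813, 0.582, 0.001, 0.0]
ft_force: [-4.9, 1.1, 19.5]
grip_width: 0.0166
grasp_force: 62.0
```

```bash
python3 -m creep '[[[0,0,-2],[0,0,0]],[[0,0,-1.8],[0,0,0]],[[0,0,0],[0,0,0]]]'
python3 -m creep '[[[0,0,0],[0,0,0]],[[0,0,0],[0,0,0]],[[0,0,0],[0,0,0]],[[0,0,-20],[0,0,0]],[[0,0,-50],[0,0,0]],[[0,0,-50],[0,0,0]],[[0,0,-50],[0,0,0]]]' 50
python3 -m creep '[[[-51,12.2,0],[0,0,0]],[[-51,12.2,0],[0,0,0]],[[-51,12.2,0],[0,0,0]],[[-51,12.2,0],[0,0,0]],[[-51,12.2,0],[0,0,0]],[[-51,12.2,0],[0,0,0]],[[-51,12.2,0],[0,0,0]],[[-51,12.2,0],[0,0,0]],[[-51,12.2,0],[0,0,0]],[[0,0,0],[0,0,0]]]'
python3 - <<'E'
from h import *
np.set_printoptions(precision=4,suppress=True)
p=shot("wrist");o=bot.get_obs();K=p["K"];cv2.imwrite("pics/w4.png",p["image"])
v,u=np.mgrid[0:480,0:640];d=np.linalg.inv(K)@np.stack([u.ravel(),v.ravel(),np.ones(u.size)])
X=(p["W"][:3,:3]@(d*p["z_map"].ravel())).T+p["W"][:3,3]
m=(np.hypot(X[:,0]-.511,X[:,1]+.306)<.03)&(abs(X[:,2]-.108)<.004)
q=X[m];c=(q.min(0)+q.max(0))/2;print(m.sum(),q.mean(0),c,np.ptp(q,axis=0));
M=R.from_quat(o["tool_rot"]).as_matrix();print(M.T@(q.mean(0)-o["eef_pos"]),M.T@(c-o["eef_pos"]))
s=shot("side");cv2.imwrite("pics/s4.png",s["image"])
for n in("pin_handle",):
  for r in vision.place_of(s,n)[:4]: print(r["position"],r["score"],at_depth(s,r["position"]))
print("pin exp",proj(s,np.array([.555,.1637,.094])))
E
```

```text
clock: 13.8
eef_pos: [0.5548, 0.1634, 0.0795]
tool_rot: [0.813, 0.582, 0.0, 0.0]
ft_force: [0.7, 3.1, 4.6]
grip_width: 0.0164
grasp_force: 59.9
clock: 14.68
eef_pos: [0.5543, 0.163, 0.2506]
tool_rot: [0.813, 0.582, -0.0, 0.0]
ft_force: [1.3, -0.2, 0.4]
grip_width: 0.0498
grasp_force: 0.0
clock: 15.92
eef_pos: [0.509, -0.3102, 0.2483]
tool_rot: [0.815, 0.579, -0.001, -0.0]
ft_force: [-0.2, 0.6, -0.1]
grip_width: 0.0498
grasp_force: 0.0
915 [ 0.5116 -0.3063  0.1086] [ 0.5114 -0.3069  0.1076] [0.0271 0.0271 0.0067]
[0.0025 0.0018 0.1398] [0.0018 0.0017 0.1409]
[322.8, 184.3] 0.75 [0.5599 0.1583 0.0939]
[182.8, 334.3] 0.75 [ 0.2865 -0.2394  0.0254]
[368.9, 275.0] 0.56 [ 0.6502 -0.0852  0.0199]
pin exp [320.714 183.093]
```

```bash
python3 -m creep '[[[2.2,1.7,0],[0,0,0]],[[0,0,50],[0,0,0]],[[0,0,50],[0,0,0]],[[0,0,50],[0,0,0]],[[0,0,21],[0,0,0]],[[0,0,0],[0,0,0]]]' 50
python3 -m creep '[[[0,0,0],[0,0,0]],[[0,0,0],[0,0,0]],[[0,0,0],[0,0,0]],[[0,0,0],[0,0,0]]]' 10
```

```text
clock: 16.82
eef_pos: [0.5116, -0.3027, 0.0764]
tool_rot: [0.813, 0.583, -0.001, -0.002]
ft_force: [0.1, 0.1, 1.1]
grip_width: 0.05
grasp_force: 0.0
clock: 17.32
eef_pos: [0.5141, -0.3054, 0.0805]
tool_rot: [0.813, 0.582, 0.001, 0.002]
ft_force: [-0.7, 1.8, 6.1]
grip_width: 0.0229
grasp_force: 59.0
```

```bash
python3 -m creep '[[[0,0,-20],[0,0,0]],[[0,0,-50],[0,0,0]],[[0,0,-50],[0,0,0]],[[49.6,-16.2,0],[0,0,0]],[[49.6,-16.2,0],[0,0,0]],[[49.6,-16.2,0],[0,0,0]],[[49.6,-16.2,0],[0,0,0]],[[49.6,-16.2,0],[0,0,0]],[[49.6,-16.2,0],[0,0,0]],[[49.6,-16.2,0],[0,0,0]],[[0,0,0],[0,0,0]],[[0,0,0],[0,0,0]]]'
python3 -m creep '[[[0,0,35],[0,0,0]],[[0,0,35],[0,0,0]],[[0,0,0],[0,0,0]],[[0,0,0],[0,0,0]]]'
python3 - <<'E'
from h import *
np.set_printoptions(precision=4,suppress=True)
p=shot("wrist");o=bot.get_obs();M=R.from_quat(o["tool_rot"]).as_matrix();t=o["eef_pos"];print(t,o["ft_force"],np.degrees(np.arctan2(M[1,1],M[0,1])))
h=proj(p,t+M@[0,0,.0515]);print("tip exp",h)
for r in vision.place_of(p,"bolt_hole")[:1]: print(r["position"],M.T@(at_z(p,r["position"],.06)-t))
x0,y0=int(h[0])-60,int(h[1])-70
print(x0,y0);cv2.imwrite("pics/c5.png",cv2.resize(p["image"][y0:y0+90,x0:x0+120],(800,600),interpolation=cv2.INTER_CUBIC))
E
```

```text
clock: 18.82
eef_pos: [0.5173, 0.0601, 0.1983]
tool_rot: [0.813, 0.582, -0.0, 0.0]
ft_force: [0.4, 0.8, -1.5]
grip_width: 0.0231
grasp_force: 59.2
clock: 19.32
eef_pos: [0.5182, 0.0593, 0.1295]
tool_rot: [0.814, 0.581, 0.001, 0.0]
ft_force: [0.5, 0.2, -0.5]
grip_width: 0.0236
grasp_force: 59.2
[0.5188 0.0596 0.13  ] [ 0.4339 -0.2916 -1.0037] -18.928850310972706
tip exp [328.7857 263.6505]
[330.3, 247.5] [0.0028 0.0009 0.07  ]
268 193
```

View pics/c5.png

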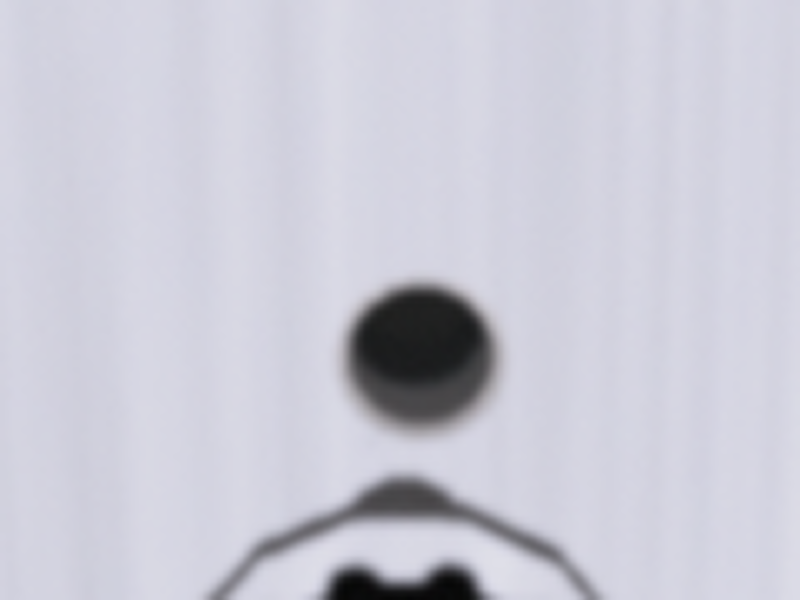

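The crop shows both holes in line. The bolt hole is at px (330.9,246.1), and the far edge of the bolt tip is at about (328.6,264.3).

Run:
```python
from h import *
np.set_printoptions(precision=4,suppress=True)
p=shot("wrist");o=bot.get_obs();M=R.from_quat(o["tool_rot"]).as_matrix();t=o["eef_pos"]
print("hole",M.T@(at_z(p,(330.9,246.1),.06)-t))
print("tip",M.T@(at_z(p,(328.7,264.3),t[2]-.0515)-t),"minus 3mm x")
# collar: white disc far edge at crop (405,515)->
print("collar far edge",M.T@(at_z(p,(328.7,269.9),t[2]-.0125)-t),"minus 16mm")
```

```text
hole [0.0038 0.0019 0.0701]
tip [-0.0002  0.0006  0.0515] minus 3mm x
collar far edge [0.0126 0.0006 0.0125] minus 16mm
```

```bash
python3 -m creep '[[[6.6,1,0],[0,0,0]],[[0,0,8],[0,0,0]],[[0,0,8],[0,0,0]],[[0,0,0],[0,0,0]]]'
python3 -m creep '[[[0,0,3],[0,0,0]],[[0,0,3],[0,0,0]],[[0,0,2],[0,0,0]],[[0,0,0],[0,0,0]]]'
```

```text
clock: 19.98
eef_pos: [0.5194, 0.0661, 0.111]
tool_rot: [0.813, 0.582, -0.001, -0.001]
ft_force: [0.4, 0.2, -0.2]
grip_width: 0.0234
grasp_force: 59.2
clock: 20.48
eef_pos: [0.5205, 0.0661, 0.1042]
tool_rot: [0.813, 0.582, -0.0, 0.0]
ft_force: [0.0, 0.8, -0.9]
grip_width: 0.0232
grasp_force: 59.2
```

```bash
python3 -m creep '[[[0,0,2],[0,0,0]],[[0,0,2],[0,0,0]],[[0,0,2],[0,0,0]],[[0,0,0],[0,0,0]]]'
python3 -m creep '[[[0,0,3],[0,0,0]],[[0,0,3],[0,0,0]],[[0,0,3],[0,0,0]],[[0,0,0],[0,0,0]]]'
```

```text
clock: 20.98
eef_pos: [0.5205, 0.0661, 0.0981]
tool_rot: [0.813, 0.582, -0.0, 0.0]
ft_force: [0.9, -1.4, -0.8]
grip_width: 0.0235
grasp_force: 59.2
clock: 21.48
eef_pos: [0.5205, 0.0661, 0.089]
tool_rot: [0.813, 0.582, -0.0, 0.0]
ft_force: [1.0, -0.1, -0.3]
grip_width: 0.0236
grasp_force: 59.2
```

```bash
python3 -m creep '[[[0,0,3],[0,0,0]],[[0,0,3],[0,0,0]],[[0,0,3],[0,0,0]],[[0,0,1.5],[0,0,0]],[[0,0,0],[0,0,0]]]'
python3 -m creep '[[[0,0,1],[0,0,0]],[[0,0,1],[0,0,0]],[[0,0,0],[0,0,0]]]'
```

```text
clock: 22.1
eef_pos: [0.5205, 0.0662, 0.0787]
tool_rot: [0.813, 0.582, -0.0, -0.0]
ft_force: [-0.4, 0.1, -0.9]
grip_width: 0.0233
grasp_force: 59.2
clock: 22.48
eef_pos: [0.5205, 0.0662, 0.0768]
tool_rot: [0.813, 0.582, -0.0, -0.0]
ft_force: [0.4, 0.4, -1.1]
grip_width: 0.0231
grasp_force: 59.2
```

```bash
python3 -m creep '[[[0,0,1],[0,0,0]],[[0,0,1],[0,0,0]],[[0,0,0],[0,0,0]]]'
python3 -m creep '[[[0,0,0.5],[0,0,0]],[[0,0,0.5],[0,0,0]],[[0,0,0],[0,0,0]]]'
```

```text
clock: 22.85
eef_pos: [0.5206, 0.0663, 0.0765]
tool_rot: [0.813, 0.582, 0.0, 0.0]
ft_force: [-3.1, -0.5, 9.7]
grip_width: 0.0235
grasp_force: 60.3
clock: 23.22
eef_pos: [0.5206, 0.0663, 0.0764]
tool_rot: [0.813, 0.582, 0.001, 0.0]
ft_force: [-5.9, -0.5, 16.1]
grip_width: 0.0233
grasp_force: 60.9
```

```bash
python3 -m creep '[[[0,0,0.8],[0,0,0]],[[0,0,0],[0,0,0]],[[0,0,0],[0,0,0]],[[0,0,0],[0,0,0]]]'
python3 -m creep '[[[0,0,-2],[0,0,0]],[[0,0,-1.8],[0,0,0]],[[0,0,0],[0,0,0]]]'
python3 -m creep '[[[0,0,0],[0,0,0]],[[0,0,0],[0,0,0]],[[0,0,0],[0,0,0]],[[0,0,-20],[0,0,0]],[[0,0,-50],[0,0,0]],[[0,0,-50],[0,0,0]],[[-50,0,-30],[0,0,0]],[[-50,0,0],[0,0,0]],[[0,0,0],[0,0,0]],[[0,0,0],[0,0,0]]]' 50
python3 - <<'E'
from h import *
np.set_printoptions(precision=4,suppress=True)
p=shot("wrist");cv2.imwrite("pics/w6.png",p["image"])
K=p["K"];v,u=np.mgrid[0:480,0:640];d=np.linalg.inv(K)@np.stack([u.ravel(),v.ravel(),np.ones(u.size)])
X=(p["W"][:3,:3]@(d*p["z_map"].ravel())).T+p["W"][:3,3]
for n,c,z in(("pin",(.556,.1666),.124),("bolt",(.5204,.0625),.104)):
    m=(np.hypot(X[:,0]-c[0],X[:,1]-c[1])<.025)&(abs(X[:,2]-z)<.006);q=X[m];print(n,m.sum(),q.mean(0))
E
```

```text
clock: 23.72
eef_pos: [0.5206, 0.0662, 0.0764]
tool_rot: [0.813, 0.582, 0.001, 0.0]
ft_force: [-7.3, -0.1, 20.0]
grip_width: 0.0232
grasp_force: 61.6
clock: 24.1
eef_pos: [0.5205, 0.0662, 0.0766]
tool_rot: [0.813, 0.582, -0.0, -0.0]
ft_force: [-0.5, -0.3, -0.7]
grip_width: 0.023
grasp_force: 59.4
clock: 25.35
eef_pos: [0.4882, -0.0283, 0.2267]
tool_rot: [0.814, 0.582, 0.0, -0.0]
ft_force: [-0.1, -0.0, -0.7]
grip_width: 0.0499
grasp_force: 0.0
pin 0 [nan nan nan]
bolt 1377 [0.5198 0.0633 0.1045]<stdin>:7: RuntimeWarning: Mean of empty slice.
  ret = um.true_divide(
```

View pics/w6.png

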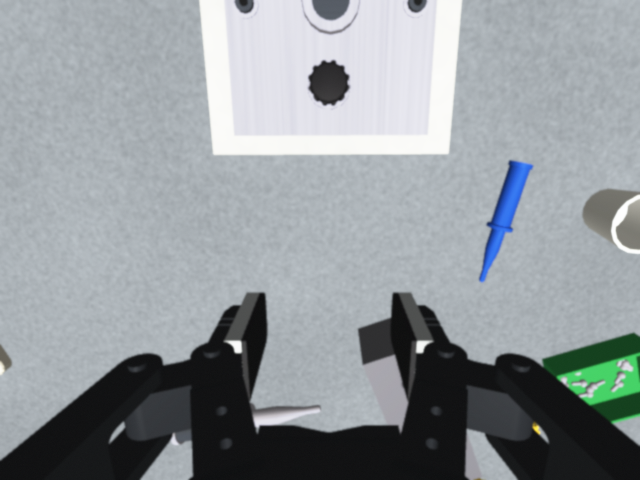

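The picture shows the bolt seated upright at (329,82), with its top at 104.5 mm as expected at home. The pin is out of the frame, so I'll check it from the side camera before handing in.

Run:
```python
from h import *
np.set_printoptions(precision=4,suppress=True)
ok=False
for n in("top","side"):
    p=shot(n);K=p["K"];v,u=np.mgrid[0:480,0:640];d=np.linalg.inv(K)@np.stack([u.ravel(),v.ravel(),np.ones(u.size)])
    X=(p["W"][:3,:3]@(d*p["z_map"].ravel())).T+p["W"][:3,3]
    m=(np.hypot(X[:,0]-.556,X[:,1]-.1666)<.02)&(X[:,2]>.08);q=X[m]
    print(n,m.sum(),q.mean(0),q[:,2].max()); ok|=m.sum()>10 and abs(q[:,2].max()-.124)<.006
if ok: print(workorder.job_done())
```

```text
top 88 [0.5533 0.1668 0.1196] 0.13426512263103652
side 145 [0.5556 0.1599 0.1079] 0.12800434962375007
the job is handed in; nothing more can be done
None
```

The job is handed in: the drift pin and then the knob bolt went fully home, each bedded down with about 20 N, well under 50 N. Both are released and still in their holes; I don't have the judge's verdict.

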